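# Close the tall flask's stopper

## Task

Close the tall vacuum flask on the metal rack: with the fingertips press its raised black stopper gently down until it is fully home, then draw the hand up and well clear, at least a hand's breadth (80 mm). Leave the flask standing upright where it is, without lifting, shoving or tipping it. Do not touch the short flask (its stopper stays up to air), the canister, the mug, the cup bin or the rack itself.

Things in the scene. Friction and masses are not known exactly. Their poses are not given: they have to be found in the camera images.
- rack: Fixed low metal rack: grey deck 260 (its x) by 680 mm (its y), deck top 30 mm above its origin, which is at table height, 20 mm to -y of the deck's middle. Flasks, canister and mug stand on it in a row along y in any order, about 125 mm apart, up to 30 mm forward or back. Wire rails 25 mm and end frames 70 mm above the deck. The cup bin is at its +y end.
- tall_flask: Loose navy steel vacuum flask, the taller of two, about 0.5 to 1.1 kg with its contents, 74 mm diameter. Origin: centre of its underside; z up its axis. Steel collar (52 mm diameter) ends 190 mm above the origin; the black stopper rises out of it. Tips over easily if pushed sideways at the top.
- tall_flask_stopper_top (a point): Centre of the flat top of the tall flask's black round stopper, 36 mm diameter. Its 6 mm thick rubber cap is soft: it gives 1 mm per 2 N, 5 mm at most, and springs back. Unsqueezed it is 214 mm above the flask's origin with the stopper fully up, 202 mm (12 mm above the collar) when fully home.
- tall_flask_st (a joint): How far the tall flask's stopper is pressed down (not counting the give of its soft cap), m: 0 fully up, 0.012 fully home against a firm stop. Starts 0 to 0.004. Slides with a steady friction of about 3 N and stays where it is left.
- short_flask: Loose navy steel vacuum flask of the same 74 mm diameter, collar top 130 mm above its origin (centre of its underside), with the same kind of stopper, also up. Leave alone.
- short_flask_stopper_top (a point): Centre of the top of the short flask's stopper, 154 mm above that flask's origin when up. Leave alone.
- short_flask_st (a joint): How far the short flask's stopper is pressed down, m: 0 up, 0.012 home. Starts 0 to 0.002. Must stay up.
- canister: Loose aluminium canister with a knurled twist top, 88 mm diameter, 110 mm high. Origin: centre of its underside. Leave alone.
- mug: Loose cream ceramic mug, 76 mm diameter, 90 mm high, ear handle on its +y side. Origin: centre of its underside. Leave alone.
- bin_rim (a point): Middle of the front upper rim of the white plastic tilt-out cup bin (120 x 130 mm, 100 mm high, a cream mug inside) at the rack's +y end. Leave alone.
- bin_body (a joint): Tilt of the cup bin out towards the robot, rad: 0 shut, 0.7 fully out. Stiff; stays where it is. Leave alone.
There are look-alikes about, which are no part of the job. Leave any yellow look-alike of the tall_flask alone.

How it is judged:
On the way:
1. the fingertips press the tall flask's stopper home (value of joint tall_flask_st above 0.0098 m and contact force between the fingers and tall_flask above 0.2 N), for 0.1 s.
At the end, for the whole second after the job is handed in: Tall flask: stopper home within 2 mm, flask upright (0.04 rad), at rest on the rack within 12 mm of its start. Short flask's stopper up (pressed under 4 mm). Short flask, canister, mug, bin rim within 8 mm of their starts. TCP over 80 mm from the tall stopper's top (value of joint tall_flask_st above 0.0098 m and angle between tall_flask's own z axis and vertical below 0.04 rad and distance of tall_flask from where it was at the start of the episode below 0.012 m and linear speed of tall_flask below 0.02 m/s and z of tall_flask in the frame of rack below 0.033 m and value of joint short_flask_st below 0.004 m and distance between the grasp point and tall_flask_stopper_top above 0.08 m and distance of each of short_flask, canister, mug, bin_rim from where it was at the start of the episode below 0.008 m); the robot touches nothing.
It fails at once if the tall flask is pressed with more than 25 N (contact force between the fingers and tall_flask above 25 N).
It fails at once if the tall flask is lifted more than 6 mm off the rack (z of tall_flask in the frame of rack above 0.036 m).
It fails at once if the tall flask is tipped more than 0.12 rad or shoved more than 15 mm (angle between tall_flask's own z axis and vertical above 0.12 rad or distance of tall_flask from where it was at the start of the episode above 0.015 m).
It fails at once if the robot touches the short flask, the canister, the mug, the rack or its cup bin (contact force between any of the fingers, the arm and short_flask above 0.4 N or contact force between any of the fingers, the arm and canister above 0.4 N or contact force between any of the fingers, the arm and mug above 0.4 N or contact force between any of the fingers, the arm and rack above 0.4 N).
It fails at once if a bystander or the cup bin is moved more than 8 mm, or the short flask's stopper is pressed (distance of any of short_flask, canister, mug, bin_rim from where it was at the start of the episode above 0.008 m or value of joint short_flask_st above 0.004 m).
It also fails if it takes over 35 s, if anything falls off the work surface, if the arm or the gripper's body presses on something with over 40 N, if the wrist force passes 120 N, or if a joint passes its speed limit or range.

## Robot

A 6-joint arm with a two-finger parallel gripper is mounted at the origin on the work surface. World frame = base frame: x ahead of the robot, y to its left, z up, the work surface at z = 0. Lengths are in m, angles in rad, forces in N, time in s.
With the tool pointing down it reaches from about 0.325 to 0.75 m from the base axis. Payload 7.6 kg.
Tool frame: the origin (TCP) lies between the finger pads, 19 mm behind the fingertips; this is the grasp point; z points along the fingers, y is the line along which they close (so a half turn about z gives the same grasp; the last joint's range is limited). The gripper opens to 85 mm and grips with 20 to 120 N. Pads are 22 mm wide; open, the fingers measure 114 mm over their backs; the gripper's body (76 mm by 85 mm) begins 54 mm behind the grasp point. The pads swing forward as they close: fully open they stand 13 mm farther back than shut.
Start: joints at [-1.403, 0.052, 1.401, -0, 1.689, -0.07], TCP at [0.124, -0.51, 0.25] pointing down, gripper open.
Joint ranges: [-2.9, 2.9], [-0.91, 2.17], [0.12, 2.37], [-1.06, 4.2], [0.26, 2.73], [-2.93, 2.93]. Speed limits (rad/s): [2.57, 2.57, 3.01, 3.14, 3.14, 3.14].

## Interface

Orientations are given as a rotation vector (axis times angle).
In Python, from workcell import * gives the robot as it stands. The module is installed in compiled form; this text tells all that it offers.
- The arm moves only by the shell command python3 -m jog 'ROWS' [FORCE]. ROWS is JSON, one flat list of numbers, 7 for each row, row after row: the shift along the world's x, y, z in m, then the turn, a rotation vector about the world's x, y, z in degrees, then the opening, from -1 (shut) to 1 (fully open). A call has 1 to 20 rows; each row is the pose to reach, as a shift and turn from the pose commanded when the call began; what a row does not reach only later rows make up. A row lasts 1/12 s, in which the tool goes at most 41.7 mm and 7.16 degrees, less where a joint would pass 70% of its speed; a pose out of reach is approached as far as the arm can. A call with a gripper value outside its range is refused whole. The fingers move at their own pace and stop on an object; FORCE is the grip in N (left out, the last holds). Time passes only in rows, so rows that repeat a pose let the fingers close. It gives the time, the measured TCP pose, the force, the opening and the grip force at its end, in the units of the state.
- sense(): the state, without advancing time (a new reading comes with each control period).
- read_camera(name): name is "side" or "top" or "wrist"; returns (picture, depth): 420x560x3 uint8, blue, green, red; 420x560 float32, m along the optical axis (not along the pixel's ray), 0 where there is no reading.
- camera_info(name): a dict with "fov_y" (degrees; the focal length in pixels is half the picture's height over the tangent of half this angle, whatever the lens; pixels are square), "cx", "cy" (the principal point, pixels), "rvec" (rotation vector, rad) and "tvec" (3), from world to camera coordinates, as OpenCV has them; the wrist camera has in their place "T_tool_cam" (4x4, takes a point from camera to tool coordinates, whose origin is the TCP and whose axes are the flange's). Camera axes: x right, y down, z forward; pixel columns grow to the right and rows downward; lengths in m; the calibration is good to about 2 mm. A picture is of the moment at which its call begins: read the wrist's pose just before it. camera_info takes no time and is no camera call.
- sign_off(): hands the job in; it is judged then, once.
Trained networks look in the newest picture that a camera, given by its name, has taken for a name from the list of things; names that differ only in an ending like _2 or _b are one class to them, and where a whole thing is asked for, a point or a joint stands for the part that bears it (a point fixed in the world has none). Each returns a list of dicts, best first, with "conf" (0 to 1); they miss things now and then, are a little off and sometimes report something else, mostly with a low value. They report only what shows in the picture. A call takes as long as a camera call. They do not tell look-alikes from the thing itself.
- look_for(camera, target): "position" ([column, row] in pixels, amid what is visible of it).
- landmark_of(camera, target): "position" ([column, row] in pixels: a listed point, or the origin of a listed thing).
The state is a dict: "clock": time; "joint_positions": joint angles; "qvel": joint speeds; "effort": joint torques, N m; "ee_pos": TCP position; "orientation": TCP orientation; "contact_force": force on the tool from outside, world axes, zero at the start; "moment": the same for the moment, N m; "width": finger opening in m; "grip_force": force on a finger pad.
Only numpy, scipy, OpenCV 4.12 (cv2) and the standard library are available. Lean on these libraries where they do the work, as an engineer would, in place of code of your own. Each camera call takes 0.05 s, during which the arm holds its last target. There are 200 camera calls.

## Working session

There is one attempt and no reset: what is moved stays moved. The work goes in short steps, Python scripts to look and compute and a shell command to move; the robot and the scene stay as the last step left them, time stands still between calls to the robot, and variables do not carry over. Pictures are saved under pics/ and viewed, at most 10 in all, crops included, and the job is handed in when it is done.

```bash
mkdir -p pics; cat > h.py <<'E'
from workcell import *
import numpy as np, cv2
def px2w(cam,d,u,v,z=None):
    i=camera_info(cam); H=d.shape[0]; f=H/2/np.tan(np.radians(i["fov_y"])/2)
    R=cv2.Rodrigues(np.array(i["rvec"],float))[0]; t=np.array(i["tvec"],float)
    r=np.array([(u-i["cx"])/f,(v-i["cy"])/f,1]); c=-R.T@t; r=R.T@r
    if z is not None: return c+r*(z-c[2])/r[2]
    p=d[max(0,int(v)-2):int(v)+3,max(0,int(u)-2):int(u)+3]; p=p[p>0]
    return c+r*(np.median(p) if len(p) else np.nan)
E
python3 - <<'E'
from h import *
np.set_printoptions(precision=3,suppress=True)
for c in("top","side"):
    im,d=read_camera(c); cv2.imwrite(f"pics/{c}.png",im); np.save(f"{c}.npy",d)
    for n in("tall_flask_stopper_top","short_flask_stopper_top"):
        for r in landmark_of(c,n): print(c,n,r["conf"],r["position"],px2w(c,d,*r["position"]))
    for n in("tall_flask","canister","mug"):
        for r in look_for(c,n): print(c,n,r["conf"],r["position"],px2w(c,d,*r["position"]))
s=sense();print(s["clock"],s["ee_pos"],s["orientation"])
E
```

```text
top tall_flask_stopper_top 0.76 [457.8, 176.3] [ 0.543 -0.421  0.215]
top tall_flask_stopper_top 0.67 [177.9, 243.0] [0.412 0.26  0.117]
top short_flask_stopper_top 0.69 [282.8, 201.5] [ 0.499 -0.008  0.183]
top tall_flask 0.82 [378.0, 190.9] [ 0.512 -0.232  0.219]
top tall_flask 0.62 [440.9, 189.3] [ 0.522 -0.395  0.161]
top canister 0.86 [230.2, 200.7] [0.512 0.124 0.139]
top mug 0.62 [332.8, 212.8] [ 0.488 -0.138  0.035]
top mug 0.3 [178.1, 217.4] [0.485 0.274 0.05 ]
side tall_flask_stopper_top 0.6 [296.5, 103.6] [ 0.541 -0.425  0.213]
side tall_flask_stopper_top 0.46 [290.1, 124.7] [ 0.534 -0.263  0.241]
side short_flask_stopper_top 0.69 [289.5, 201.5] [ 0.493 -0.003  0.182]
side short_flask_stopper_top 0.17 [290.2, 248.1] [0.486 0.031 0.037]
side tall_flask 0.68 [287.0, 155.5] [ 0.535 -0.212  0.167]
side tall_flask 0.61 [300.9, 125.1] [ 0.52  -0.39   0.156]
side canister 0.7 [270.8, 255.6] [0.514 0.149 0.14 ]
side mug 0.84 [298.8, 192.5] [ 0.492 -0.165  0.068]
0.6 [ 0.124 -0.51   0.25 ] [ 3.119  0.373 -0.   ]
```

View pics/top.png

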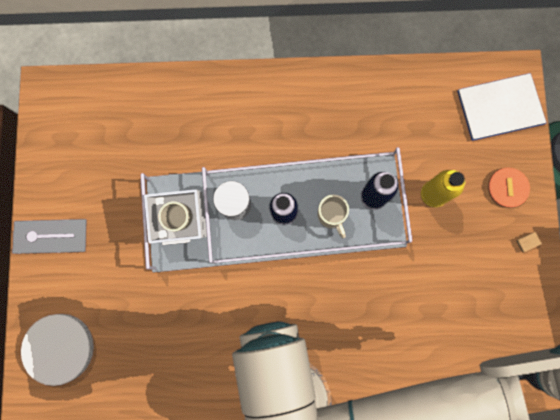

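View pics/side.png

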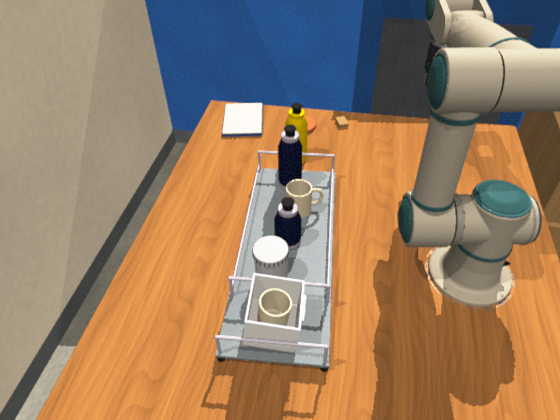

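The candidates are navy tall on the rack (top 387,182; side 290,130), yellow on the table (top 457,178; side 297,107), and navy short on the rack (top 283,203; side 288,205). The navy one at (387,182) fits: it is navy, the taller of the two, and standing on the rack. I'll confirm it in a crop and measure its stopper.

```bash
python3 - <<'E'
from h import *
np.set_printoptions(precision=4,suppress=True)
a=cv2.resize(cv2.imread("pics/top.png")[145:225,340:480],None,fx=4,fy=4,interpolation=2)
b=cv2.resize(cv2.imread("pics/side.png")[90:210,260:330],None,fx=4,fy=4,interpolation=2)[:,:240]
c=np.zeros((480,800,3),np.uint8);c[:320,:560]=a;c[:,560:]=b;cv2.imwrite("pics/crop.png",c)
for cam,u0,v0,u1,v1 in(("top",340,145,420,225),("side",270,115,310,200)):
    d=np.load(cam+".npy"); P=np.array([px2w(cam,d[v:v+1,u:u+1] if 0 else d,u,v) for v in range(v0,v1) for u in range(u0,u1)]).reshape(v1-v0,u1-u0,3)
    # exact per pixel depth
    i=camera_info(cam);f=210/np.tan(np.radians(i["fov_y"])/2);R=cv2.Rodrigues(np.array(i["rvec"],float))[0];t=np.array(i["tvec"],float)
    U,V=np.meshgrid(np.arange(u0,u1),np.arange(v0,v1));D=d[v0:v1,u0:u1]
    P=(np.stack([(U-i["cx"])/f*D,(V-i["cy"])/f*D,D],-1)-t)@R
    for lo,hi in((.228,.26),(.212,.228)):
        m=(P[...,2]>lo)&(P[...,2]<hi)&(D>0)&(P[...,1]>-.33);q=P[m]
        if len(q):
            print(cam,lo,len(q),"mean",q.mean(0),"min",q.min(0),"max",q.max(0),"px",U[m].mean(),V[m].mean(),"zmed",np.median(q[:,2]))
            print(cv2.minEnclosingCircle((q[:,:2]*1000).astype(np.float32)))
    for r in landmark_of(cam,"tall_flask_stopper_top") if cam=="side" else []: print(r, px2w(cam,d,*r["position"],z=.242))
E
```

```text
Traceback (most recent call last):
  File "h.py", line 4, in px2w
    i=camera_info(cam); H=d.shape[0]; f=H/2/np.tan(np.radians(i["fov_y"])/2)
ValueError: time passes only in moves, steps and waits
```

View pics/crop.png

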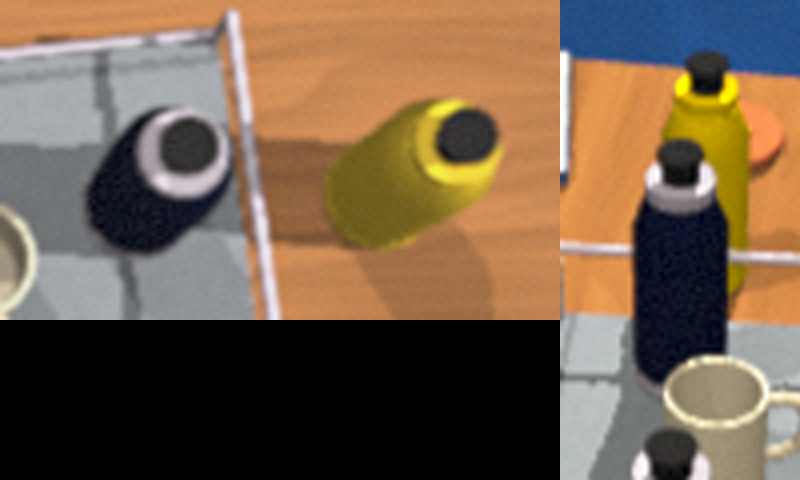

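The crop confirms it: navy body, steel collar and black raised stopper, on the rack. The stopper top is at top px (387,180.5) and side px (290,127). The yellow one is off the rack.

```bash
python3 - <<'E'
from h import *
np.set_printoptions(precision=4,suppress=True)
for cam,u0,v0,u1,v1 in(("top",340,145,420,225),("side",270,115,310,200)):
    d=np.load(cam+".npy")
    i=camera_info(cam);f=210/np.tan(np.radians(i["fov_y"])/2);R=cv2.Rodrigues(np.array(i["rvec"],float))[0];t=np.array(i["tvec"],float)
    U,V=np.meshgrid(np.arange(u0,u1),np.arange(v0,v1));D=d[v0:v1,u0:u1]
    P=(np.stack([(U-i["cx"])/f*D,(V-i["cy"])/f*D,D],-1)-t)@R
    print(cam,"cam at",-R.T@t)
    for lo,hi in((.234,.26),(.212,.228)):
        m=(P[...,2]>lo)&(P[...,2]<hi)&(D>0)&(P[...,1]>-.33);q=P[m]
        if len(q): print(lo,len(q),"med",np.median(q,0),"ext",np.percentile(q,3,0),np.percentile(q,97,0),"px",U[m].mean(),V[m].mean(),cv2.minEnclosingCircle((q[:,:2]*1000).astype(np.float32)))
    for uv in((387,180.7),) if cam=="top" else ((290.2,127.5),): print("hand",px2w(cam,d,*uv,z=.242))
E
```

```text
top cam at [ 0.2993 -0.0313  1.4504]
0.234 189 med [ 0.5307 -0.2484  0.243 ] ext [ 0.5154 -0.2639  0.2383] [ 0.5459 -0.2333  0.248 ] px 386.4074074074074 181.13756613756613 ((530.580078125, -248.85948181152344), 18.109954833984375)
0.212 200 med [ 0.5211 -0.2397  0.2201] ext [ 0.5067 -0.2719  0.2138] [ 0.5542 -0.2241  0.2252] px 382.805 185.42 ((530.8843383789062, -248.80621337890625), 26.204965591430664)
hand [ 0.5318 -0.2501  0.242 ]
side cam at [0.3509 0.8397 0.9921]
0.234 88 med [ 0.5328 -0.2429  0.2423] ext [ 0.5187 -0.2633  0.236 ] [ 0.5489 -0.23    0.2459] px 289.47727272727275 127.875 ((534.6409301757812, -246.67266845703125), 19.34193229675293)
0.212 131 med [ 0.5312 -0.2348  0.2196] ext [ 0.5095 -0.2585  0.2125] [ 0.5566 -0.2226  0.2264] px 289.3893129770992 135.99236641221373 ((533.0427856445312, -245.82342529296875), 26.631988525390625)
hand [ 0.5315 -0.2469  0.242 ]
```

```bash
python3 -m jog '[0,0,0.04,0,0,0,-1, 0,0,0.08,0,0,0,-1, 0,0,0.12,0,0,0,-1, 0.033,0.022,0.13,0,0,0,-1, 0.066,0.043,0.13,0,0,0,-1, 0.1,0.065,0.13,0,0,0,-1, 0.133,0.087,0.13,0,0,0,-1, 0.166,0.108,0.13,0,0,0,-1, 0.2,0.13,0.13,0,0,0,-1, 0.233,0.152,0.13,0,0,0,-1, 0.266,0.173,0.13,0,0,0,-1, 0.3,0.195,0.13,0,0,0,-1, 0.333,0.217,0.13,0,0,0,-1, 0.366,0.238,0.13,0,0,0,-1, 0.39,0.252,0.13,0,0,0,-1, 0.407,0.262,0.13,0,0,0,-1, 0.407,0.262,0.13,0,0,0,-1, 0.407,0.262,0.13,0,0,0,-1, 0.407,0.262,0.13,0,0,0,-1]' 20
python3 - <<'E'
from h import *
s=sense();print(s["clock"],s["ee_pos"],s["orientation"],s["contact_force"],s["width"])
im,d=read_camera("wrist");cv2.imwrite("pics/w1.png",im)
i=camera_info("wrist");T=np.array(i["T_tool_cam"]);f=210/np.tan(np.radians(i["fov_y"])/2)
R=cv2.Rodrigues(np.array(s["orientation"]))[0];V,U=np.mgrid[:420,:560]
P=np.stack([(U-i["cx"])/f*d,(V-i["cy"])/f*d,d],-1)@T[:3,:3].T+T[:3,3];P=P@R.T+np.array(s["ee_pos"])
for lo,hi,r in((.234,.25,.03),(.214,.227,.035)):
    m=(d>0)&(P[...,2]>lo)&(P[...,2]<hi)&(np.hypot(P[...,0]-.531,P[...,1]+.248)<r);q=P[m]
    if len(q):print(lo,len(q),np.median(q,0),cv2.minEnclosingCircle((q[:,:2]*1000).astype(np.float32)))
E
```

```text
clock: 2.18
ee_pos: [0.5302, -0.2487, 0.3801]
orientation: [3.119, 0.372, -0.0]
contact_force: [-0.6, 0.8, 0.7]
width: -0.0001
grip_force: 0.0
2.1833 [ 0.53023921 -0.24868244  0.3801004 ] [ 3.11918952e+00  3.71932428e-01 -3.09654827e-04] [-0.60940632  0.7951988   0.70076129] -0.00011710413440493448
0.234 1511 [ 0.53371756 -0.24948971  0.24194477] ((532.7781982421875, -249.6749267578125), 18.035526275634766)
0.214 1224 [ 0.54531563 -0.2448188   0.21898238] ((532.8895874023438, -249.65011596679688), 25.866626739501953)
```

View pics/w1.png

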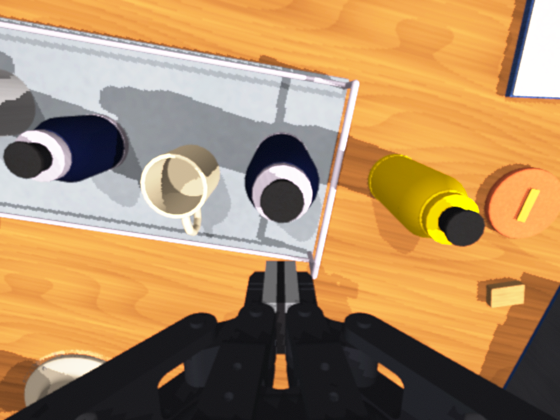

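The wrist view shows the navy flask's stopper at px (282,200), with the closed fingers in front of it. Wrist depth puts its centre at about (0.532, -0.249, 0.242), which agrees with the other views. I'll descend to just above it.

```bash
python3 -m jog '[0.001,0,-0.03,0,0,0,-1, 0.002,0,-0.06,0,0,0,-1, 0.002,0,-0.085,0,0,0,-1, 0.002,0,-0.1,0,0,0,-1, 0.002,0,-0.108,0,0,0,-1, 0.002,0,-0.108,0,0,0,-1, 0.002,0,-0.108,0,0,0,-1]'
python3 -m jog '[0,0,-0.001,0,0,0,-1, 0,0,-0.002,0,0,0,-1, 0,0,-0.004,0,0,0,-1, 0,0,-0.006,0,0,0,-1, 0,0,-0.008,0,0,0,-1, 0,0,-0.009,0,0,0,-1, 0,0,-0.01,0,0,0,-1, 0,0,-0.011,0,0,0,-1, 0,0,-0.012,0,0,0,-1, 0,0,-0.013,0,0,0,-1, 0,0,-0.013,0,0,0,-1]'
```

```text
clock: 2.82
ee_pos: [0.5324, -0.2488, 0.2732]
orientation: [3.119, 0.371, 0.002]
contact_force: [0.1, -0.5, 0.2]
width: -0.0002
grip_force: 0.0
clock: 3.73
ee_pos: [0.5327, -0.2482, 0.2592]
orientation: [3.119, 0.373, 0.001]
contact_force: [-0.1, 0.7, 2.4]
width: -0.0002
grip_force: 1.3
```

```bash
python3 -m jog '[0,0,-0.001,0,0,0,-1, 0,0,-0.002,0,0,0,-1, 0,0,-0.003,0,0,0,-1, 0,0,-0.004,0,0,0,-1, 0,0,-0.005,0,0,0,-1, 0,0,-0.006,0,0,0,-1, 0,0,-0.006,0,0,0,-1]'
python3 -m jog '[0,0,-0.001,0,0,0,-1, 0,0,-0.002,0,0,0,-1, 0,0,-0.003,0,0,0,-1, 0,0,-0.003,0,0,0,-1]'
```

```text
clock: 4.32
ee_pos: [0.5327, -0.2482, 0.2527]
orientation: [-3.119, -0.373, 0.0]
contact_force: [-0.9, 0.1, 2.0]
width: 0.0001
grip_force: 1.2
clock: 4.65
ee_pos: [0.5327, -0.2482, 0.2497]
orientation: [-3.119, -0.373, 0.0]
contact_force: [-0.1, 1.1, 2.7]
width: 0.0
grip_force: 1.2
```

```bash
python3 -m jog '[0,0,-0.0005,0,0,0,-1, 0,0,-0.001,0,0,0,-1, 0,0,-0.001,0,0,0,-1]'
python3 -m jog '[0,0,-0.0005,0,0,0,-1, 0,0,-0.001,0,0,0,-1, 0,0,-0.001,0,0,0,-1]'
```

```text
clock: 4.9
ee_pos: [0.5327, -0.2482, 0.249]
orientation: [3.119, 0.373, 0.0]
contact_force: [0.2, 0.5, 3.3]
width: -0.0004
grip_force: 1.6
clock: 5.15
ee_pos: [0.5327, -0.2482, 0.2483]
orientation: [3.119, 0.373, 0.001]
contact_force: [-1.1, 0.9, 4.7]
width: 0.0002
grip_force: 2.4
```

```bash
python3 -m jog '[0,0,-0.0005,0,0,0,-1, 0,0,-0.001,0,0,0,-1, 0,0,-0.001,0,0,0,-1]'
python3 -m jog '[0,0,-0.0005,0,0,0,-1, 0,0,-0.001,0,0,0,-1, 0,0,-0.001,0,0,0,-1, 0,0,-0.001,0,0,0,-1]'
```

```text
clock: 5.4
ee_pos: [0.5328, -0.2483, 0.2476]
orientation: [3.119, 0.373, 0.001]
contact_force: [-1.2, 0.7, 6.6]
width: 0.0001
grip_force: 3.1
clock: 5.73
ee_pos: [0.5329, -0.2483, 0.247]
orientation: [3.118, 0.373, 0.002]
contact_force: [-1.3, 1.5, 6.6]
width: 0.0001
grip_force: 3.7
```

The force now climbs at the cap's own stiffness, about 7 N with the tip at 0.228. That matches the firm stop at 0.232. Next I'll withdraw straight up.

```bash
python3 -m jog '[0,0,0.002,0,0,0,-1, 0,0,0.005,0,0,0,-1, 0,0,0.01,0,0,0,-1, 0,0,0.025,0,0,0,-1, 0,0,0.05,0,0,0,-1, 0,0,0.08,0,0,0,-1, 0,0,0.11,0,0,0,-1, 0,0,0.14,0,0,0,-1, 0,0,0.15,0,0,0,-1, 0,0,0.15,0,0,0,-1, 0,0,0.15,0,0,0,-1]'
python3 - <<'E'
from h import *
s=sense()
im,d=read_camera("wrist");cv2.imwrite("pics/w2.png",im)
i=camera_info("wrist");T=np.array(i["T_tool_cam"]);f=210/np.tan(np.radians(i["fov_y"])/2)
R=cv2.Rodrigues(np.array(s["orientation"]))[0];V,U=np.mgrid[:420,:560]
P=np.stack([(U-i["cx"])/f*d,(V-i["cy"])/f*d,d],-1)@T[:3,:3].T+T[:3,3];P=P@R.T+np.array(s["ee_pos"])
for lo,hi,r in((.2265,.25,.018),(.214,.2255,.035)):
    m=(d>0)&(P[...,2]>lo)&(P[...,2]<hi)&(np.hypot(P[...,0]-.532,P[...,1]+.249)<r);q=P[m]
    if len(q):print(lo,len(q),np.median(q,0),cv2.minEnclosingCircle((q[:,:2]*1000).astype(np.float32)))
E
```

```text
clock: 6.65
ee_pos: [0.5328, -0.2484, 0.3954]
orientation: [-3.119, -0.373, 0.0]
contact_force: [-0.0, 0.6, -1.0]
width: -0.0
grip_force: 0.0
0.2265 1228 [ 0.53326684 -0.24921118  0.23095439] ((532.5777587890625, -249.4690704345703), 17.722461700439453)
0.214 1202 [ 0.54154001 -0.24724843  0.21899557] ((532.7853393554688, -249.76535034179688), 25.901945114135742)
```

View pics/w2.png

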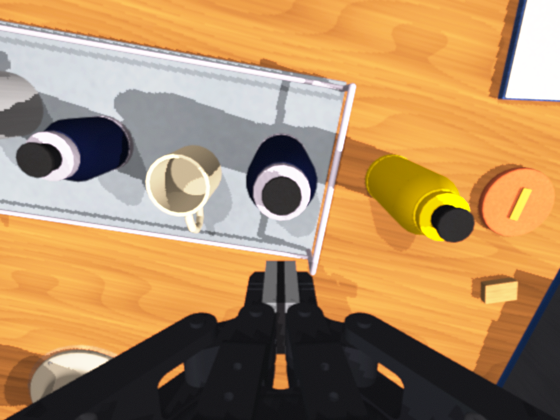

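The stopper, at px (282,195), now sits 12 mm above the collar (0.231 against 0.219), so it is fully home. The flask has not moved and the hand is about 160 mm clear.

```bash
python3 -c "from workcell import *; print(sign_off())"
```

```text
the job is handed in; nothing more can be done
None
```

The tall navy flask's stopper is pressed fully home, with a peak measured force of about 7 N; the flask is upright where it stood, nothing else was touched, the hand is about 160 mm clear, and the job is handed in (no verdict was returned).

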